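# Start and run home the wing nut of a tofu press

### The arm

A 6-joint arm with a two-finger parallel gripper is mounted at the origin on the work surface; the furniture and walls round the work are solid. World frame = base frame: x ahead of the robot, y to its left, z up, the work surface at z = 0. Lengths are in mm, angles in degrees, forces in N, time in s.
With the tool pointing down it reaches from about 300 to 850 mm from the base axis. Payload 4.2 kg.
Tool frame: the origin (TCP) lies midway between the tips of the shut fingers; the grasp point (between the pads) lies 19 mm behind it; z points along the fingers, y is the direction in which the jaws open and shut (so a half turn about z gives the same grasp; the last joint's range is limited). The gripper opens to 91 mm and grips with 3 to 60 N. Pads are 32 mm wide; open, the fingers measure 118 mm over their backs; the gripper's body (76 mm by 178 mm) begins 60 mm behind the grasp point.
Start: joints at [68.297, 18.312, 89.639, -0, 72.044, -1.146], TCP at [201.915, 538.399, 213.976] pointing down, gripper open.
Joint ranges: [-177.97, 177.97], [-48.28, 115.42], [12.27, 149.76], [-77.06, 257.06], [2.81, 150.46], [-146.56, 146.56]. Speed limits (degrees/s): [147.25, 147.25, 180, 180, 180, 180].

### API

Orientations are given as [roll, pitch, yaw] about the fixed x, y, z axes, in that order (R = Rz(yaw) Ry(pitch) Rx(roll)).
In Python, from workcell import env gives the robot as it stands.
- The arm moves only by the shell command python3 -m jog 'ROWS' [FORCE]. ROWS is JSON, a list of rows, each an object of numbers: "dx", "dy", "dz": the shift along the world's x, y, z in m; "wx", "wy", "wz": the turn, a rotation vector about the world's x, y, z in rad; "grip": the gripper's target within -1 to 1 (shut at 1, half-way at 0, fully open at -1). In form: [{"dx": .., "dy": .., "dz": .., "wx": .., "wy": .., "wz": .., "grip": ..}, ...]. A call has 1 to 10 rows; each row shifts and turns the commanded pose from where the row before left it; what a row does not reach is not made up. A row lasts 1/10 s, in which the tool goes at most 50 mm and 8.59 degrees, less where a joint would pass 70% of its speed; a pose out of reach is approached as far as the arm can. A call with a gripper value outside its range is refused whole. The fingers move at their own pace and stop on an object; FORCE is the grip in N (left out, the last holds). Time passes only in rows, so rows that do not move let the fingers close. It gives the time, the measured TCP pose, the force and the opening at its end, in the units of the state.
- env.state(): the state, without advancing time (a new reading comes with each control period).
- env.grab_frame(name): name is "scene" or "top"; returns the picture (384x512x3 uint8, red, green, blue); there is no depth.
- env.get_calibration(name): a dict with "fx", "fy", "cx", "cy" (pixels), "R" (3x3) and "t" (3): a world point X has camera coordinates R X + t. Camera axes: x right, y down, z forward; pixel columns grow to the right and rows downward; lengths in mm; the calibration is good to about 2 mm. A picture is of the moment at which its call begins. get_calibration takes no time and is no camera call.
- env.job_done(): hands the job in, once; it reports no verdict.
The state is a dict: "time_s": time; "qpos": joint angles; "qvel": joint speeds; "effort": joint torques, N m; "ee_pos": TCP position; "ee_rot": TCP orientation; "force": force on the tool from outside, world axes, zero at the start; "torque": the same for the moment, N m; "gripper_width": finger opening in mm.
Only numpy, scipy, OpenCV 4.12 (cv2) and the standard library are available. Lean on these libraries where they do the work, as an engineer would, in place of code of your own. Each camera call takes 0.05 s, during which the arm holds its last target. There are 200 camera calls.

### The job

Close the tofu press on the island: one of its two wing nuts is still standing raised on top of its post, its thread not caught. Turn that nut backward (anticlockwise from above) until it drops onto the thread, then forward (clockwise) until it has run all the way home on the plate. Leave the other nut, which is already home, as it is, and let go of the press.

Things in the scene. Friction and masses are not known exactly. Their poses are not given: they have to be found in the camera images.
- press: Tofu press, fixed: white tray on a bamboo foot (130 x 206 mm) under a steel plate (108 x 198 mm, top 58 mm above the island). Origin under its centre, on the island; y axis along its long line. On posts at y = +75 and -75 mm stand two identical black wing nuts, one raised, one home (either end). They are captive: they cannot come off.
- raised_grip (a point): The nut to run on, standing 16 mm higher than the other: round hub 34 mm wide, above it one straight upright bar (wings) 60 long, 12 thick (17 at its ends), 30 mm tall. Point on the nut's axis inside the bar, 7 mm below the bar's top, 23 above the hub, 47 above the nut's foot; moves with the nut. z up, y along the bar, x across its 12 mm (pinch this way from above).
- raised_turn (a joint): Turn of the raised nut, rad, growing clockwise from above (forward). At 0 its bar lies along the press's long line and the nut can drop (-0.2 to 0.15). Starts at 0.6 to 1.0, resting on the blind top of the thread, where it cannot go down. After the drop it turns forward to home at about 1.3. Stops at -0.3 and 1.4. Friction 0.03 N m.
- raised_drop (a joint): How far the raised nut has gone down, m: 0 at the start, 0.0105 when dropped at the thread start, then evenly 5.5 mm more as it turns forward from 0.38 to 1.30 rad; 0.016 with its foot on the plate. It sinks by its own weight (about 80 g) unless fingers hold it up: move the fingers down with it, first 10.5 mm straight down, then with the thread.
- home_turn (a joint): Turn of the other wing nut, already home: same sense and zero, it stands at 1.35. Not to be turned.

How it is judged (in metres and radians):
On the way:
1. the raised nut has been turned backward and has dropped onto its thread start (value of joint raised_drop above 0.008 m and value of joint raised_turn below 0.4 rad), for 0.1 s.
At the end, for the whole second after the job is handed in: The raised nut has been run forward to within about 10 degrees of home (turn over 1.12 rad) with its foot within 2 mm of the plate, at rest and let go; the other nut is still home (turn over 1.15 rad) (value of joint raised_turn above 1.12 rad and value of joint raised_drop above 0.014 m and value of joint home_turn above 1.15 rad and velocity of joint raised_turn below 0.1 rad/s); the robot touches nothing.
It fails at once if the nut that is already home is turned back by more than about 10 degrees (value of joint home_turn below 1.15 rad).
It also fails if it takes over 38 s, if anything falls off the work surface, if the arm or the gripper's body presses on something with over 40 N, if the wrist force passes 120 N, or if a joint passes its speed limit or range.

## Working session

There is one attempt and no reset: what is moved stays moved. The work goes in short steps, Python scripts to look and compute and a shell command to move; the robot and the scene stay as the last step left them, time stands still between calls to the robot, and variables do not carry over. Pictures are saved under pics/ and viewed, about 8 in all and at most 12, crops included, and the job is handed in when it is done.

```bash
mkdir -p pics
python3 - <<'E'
from workcell import env
import cv2,numpy as np
s=env.state();print(s)
for n in("scene","top"):
    im=env.grab_frame(n);cv2.imwrite(f"pics/{n}0.png",im[:,:,::-1]);c=env.get_calibration(n);print(n,{k:np.round(v,3).tolist() for k,v in c.items()})
a=cv2.imread("pics/scene0.png");b=cv2.imread("pics/top0.png")
cv2.imwrite("pics/both0.png",cv2.resize(np.hstack([a,b]),(800,300),interpolation=cv2.INTER_AREA))
E
```

```text
{'time_s': 0.0, 'qpos': array([ 6.82955337e+01,  1.83520306e+01,  8.97069686e+01, -1.92621236e-04,
        7.20436158e+01, -1.14484492e+00]), 'qvel': array([-0.05751863, -0.0339442 ,  0.0232261 ,  0.08652213,  0.10691685,
       -0.08713294]), 'effort': array([ 9.35100411e-05, -4.12459767e+01, -2.31972134e+01,  7.27163907e-02,
        4.58901899e-02, -1.62234110e-04]), 'ee_pos': array([201.73138183, 537.90695109, 213.11256761]), 'ee_rot': array([-1.79897402e+02, -1.86714858e-03,  1.59440437e+02]), 'force': array([0.37737474, 0.36145354, 0.05426364]), 'torque': array([ 0.06557601,  0.03001817, -0.00612825]), 'gripper_width': 91.12291540789741}
scene {'fx': 457.129, 'fy': 457.129, 'cx': 254.642, 'cy': 190.828, 'R': [[0.834, -0.551, 0.005], [-0.286, -0.441, -0.851], [0.471, 0.708, -0.525]], 't': [-383.335, 257.391, 731.036]}
top {'fx': 450.623, 'fy': 450.623, 'cx': 254.471, 'cy': 194.562, 'R': [[0.012, -1.0, -0.021], [-0.987, -0.009, -0.159], [0.159, 0.023, -0.987]], 't': [69.052, 492.157, 879.237]}
```

View pics/both0.png

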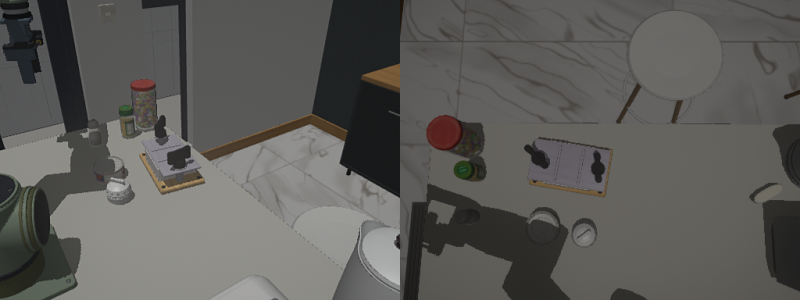

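The press is seen in the top half at about (570,165), which is top pixel (218,211). In the scene view it is at about (172,165). I'll enlarge both.

Run:
```python
import cv2,numpy as np
a=cv2.imread("pics/scene0.png")[140:250,165:275];b=cv2.imread("pics/top0.png")[165:265,150:290]
f=lambda i,w,h:cv2.resize(cv2.convertScaleAbs(i,alpha=1.6),(w,h),interpolation=cv2.INTER_CUBIC)
cv2.imwrite("pics/t1.png",f(b,700,500)); cv2.imwrite("pics/s1.png",f(a,550,550))
```

```text
(no output)
```

View pics/t1.png

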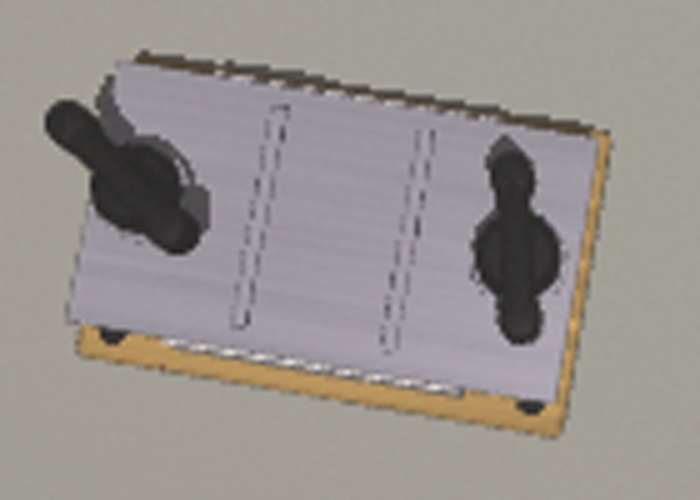

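View pics/s1.png

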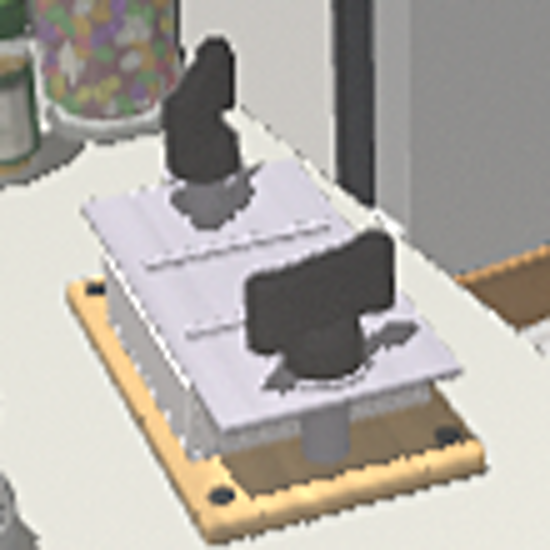

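The left nut in the top crop (+y side) is the raised one: its bar lies about 45° off the press line, and in the scene crop a gap shows under it. Plate corners in the crop are (120,62), (600,138), (555,402) and (70,322). The bar's end caps are at (68,122) and (178,232).

```bash
cat > h.py <<'E'
from workcell import env
import numpy as np
def ray(n,uv,z):
    c=env.get_calibration(n);R=np.array(c["R"]);t=np.array(c["t"])
    d=R.T@np.array([(uv[0]-c["cx"])/c["fx"],(uv[1]-c["cy"])/c["fy"],1]);o=-R.T@t
    return o+d*(z-o[2])/d[2]
def proj(n,X):
    c=env.get_calibration(n);p=np.array(c["R"])@X+np.array(c["t"]);return np.array([c["fx"]*p[0]/p[2]+c["cx"],c["fy"]*p[1]/p[2]+c["cy"]])
E
python3 - <<'E'
from h import *
np.set_printoptions(precision=1,suppress=True)
g=lambda p,z:ray("top",(150+p[0]/5-.4,165+p[1]/5-.4),z)
P=[g(p,58) for p in[(120,62),(600,138),(555,402),(70,322)]]
for i in range(4):print(P[i],np.linalg.norm(P[i]-P[i-1]))
C=np.mean(P,0);u=(P[0]+P[3]-P[1]-P[2]);u/=np.linalg.norm(u)
print("C",C,"u",u,np.degrees(np.arctan2(u[1],u[0])),"posts",C+75*u,C-75*u)
e=[g(p,128) for p in[(68,122),(178,232)]];d=e[0]-e[1]
print("raised",np.mean(e,0),np.linalg.norm(d),np.degrees(np.arctan2(d[1],d[0])))
e=[g(p,112) for p in[(511,175),(520,322)]];d=e[0]-e[1]
print("home",np.mean(e,0),np.linalg.norm(d),np.degrees(np.arctan2(d[1],d[0])))
for X in (C+75*u,C-75*u):
    for z in(58,121):
        X[2]=z;print(z,"scene crop",(proj("scene",X)-[165,140])*5+2,"top crop",(proj("top",X)-[150,165])*5+2)
E
```

```text
[523.  237.8  58. ] 106.46156929959969
[493.6  43.7  58. ] 196.32377469953855
[388.3  60.6  58. ] 106.64661116606237
[417.7 253.4  58. ] 195.0104288653134
C [455.6 148.9  58. ] u [ 0.2  1.  -0. ] 81.35409533192214 posts [466.9 223.   58. ] [444.4  74.7  58. ]
raised [465.8 220.5 128. ] 58.79945567156502 46.230019503517326
home [442.6  75.5 112. ] 55.28889321408312 4.2281543129605295
58 scene crop [203.3 205.4] top crop [151.  199.8]
121 scene crop [196.1  86.6] top crop [119.8 176.6]
58 scene crop [323.1 369.7] top crop [520.9 259.6]
121 scene crop [319.3 242. ] top crop [517.  240.7]
```

Run:
```python
from h import *
np.set_printoptions(precision=1,suppress=True)
from h import *
for n,b,t,r in(("red",(143,130),(447,133),18),("green",(128,137),(465,170),11)):
    B=ray("scene",np.array(b)*1.28,0); print(n,"base",B)
    for z in(80,120,150,180,220):
        X=ray("top",((t[0]-400)*1.28,t[1]*1.28),z);print(z,X,"scene px/1.28",proj("scene",X)/1.28)
```

```text
red base [496.8 413.8   0. ]
80 [530.5 460.   80. ] scene px/1.28 [144.1 102.4]
120 [521.9 441.3 120. ] scene px/1.28 [143.4  94.2]
150 [515.5 427.2 150. ] scene px/1.28 [142.8  87.6]
180 [509.1 413.2 180. ] scene px/1.28 [142.2  80.8]
220 [500.6 394.4 220. ] scene px/1.28 [141.4  71.1]
green base [432.2 396.6   0. ]
80 [436.5 407.   80. ] scene px/1.28 [125.5 114.4]
120 [432.3 390.7 120. ] scene px/1.28 [125.1 105.3]
150 [429.1 378.4 150. ] scene px/1.28 [124.7  98.2]
180 [425.9 366.2 180. ] scene px/1.28 [124.3  90.8]
220 [421.7 349.9 220. ] scene px/1.28 [123.8  80.2]
```

```bash
python3 -m jog '[{"dx":0.0264,"dy":-0.0316,"wz":-0.141,"grip":-1},{"dx":0.0264,"dy":-0.0316,"wz":-0.141},{"dx":0.0264,"dy":-0.0316,"wz":-0.141},{"dx":0.0264,"dy":-0.0316,"wz":-0.141},{"dx":0.0264,"dy":-0.0316,"wz":-0.141},{"dx":0.0264,"dy":-0.0316,"wz":-0.141},{"dx":0.0264,"dy":-0.0316,"wz":-0.141},{"dx":0.0264,"dy":-0.0316,"wz":-0.141},{"dx":0.0264,"dy":-0.0316,"wz":-0.141},{"dx":0.0264,"dy":-0.0316,"wz":-0.141}]' 15
python3 -m jog '[{"wz":-0.141},{"wz":-0.141},{"wz":-0.141},{"wz":-0.141},{},{}]'
```

```text
invalid input
invalid input
```

```bash
python3 -m jog '[{"dx":0.0264,"dy":-0.0316,"dz":0,"wx":0,"wy":0,"wz":-0.141,"grip":-1},{"dx":0.0264,"dy":-0.0316,"dz":0,"wx":0,"wy":0,"wz":-0.141,"grip":-1},{"dx":0.0264,"dy":-0.0316,"dz":0,"wx":0,"wy":0,"wz":-0.141,"grip":-1},{"dx":0.0264,"dy":-0.0316,"dz":0,"wx":0,"wy":0,"wz":-0.141,"grip":-1},{"dx":0.0264,"dy":-0.0316,"dz":0,"wx":0,"wy":0,"wz":-0.141,"grip":-1},{"dx":0.0264,"dy":-0.0316,"dz":0,"wx":0,"wy":0,"wz":-0.141,"grip":-1},{"dx":0.0264,"dy":-0.0316,"dz":0,"wx":0,"wy":0,"wz":-0.141,"grip":-1},{"dx":0.0264,"dy":-0.0316,"dz":0,"wx":0,"wy":0,"wz":-0.141,"grip":-1},{"dx":0.0264,"dy":-0.0316,"dz":0,"wx":0,"wy":0,"wz":-0.141,"grip":-1},{"dx":0.0264,"dy":-0.0316,"dz":0,"wx":0,"wy":0,"wz":-0.141,"grip":-1}]' 15
```

```text
time_s: 1.1
ee_pos: [466.5, 220.8, 213.7]
ee_rot: [-180.0, 0.0, 78.3]
force: [0.4, 0.1, 0.0]
gripper_width: 91.2
```

```bash
python3 -m jog '[{"dx":0,"dy":0.0005,"dz":-0.016,"wx":0,"wy":0,"wz":-0.1405,"grip":-1},{"dx":0,"dy":0,"dz":-0.016,"wx":0,"wy":0,"wz":-0.1405,"grip":-1},{"dx":0,"dy":0,"dz":-0.016,"wx":0,"wy":0,"wz":-0.1405,"grip":-1},{"dx":0,"dy":0,"dz":-0.016,"wx":0,"wy":0,"wz":-0.1405,"grip":-1},{"dx":0,"dy":0,"dz":0,"wx":0,"wy":0,"wz":0,"grip":-1}]' 15
cat >> h.py <<'E'
import cv2
def shot(k,sc=(150,110,130,130),tp=(150,165,140,100)):
    o=[]
    for n,(x,y,w,h) in(("scene",sc),("top",tp)):
        im=env.grab_frame(n)[y:y+h,x:x+w,::-1]
        o.append(cv2.resize(cv2.convertScaleAbs(im,alpha=1.6),(int(w*400/h),400),interpolation=cv2.INTER_CUBIC))
    o=np.hstack(o);o=o[:,:];cv2.imwrite(f"pics/{k}.png",cv2.resize(o,None,fx=min(1,800/o.shape[1]),fy=min(1,800/o.shape[1])))
E
python3 -c "
from h import *
shot('a1')"
```

```text
time_s: 1.6
ee_pos: [464.2, 222.0, 147.7]
ee_rot: [-179.9, 0.3, 46.5]
force: [-0.4, 0.4, 1.0]
gripper_width: 91.2
```

View pics/a1.png

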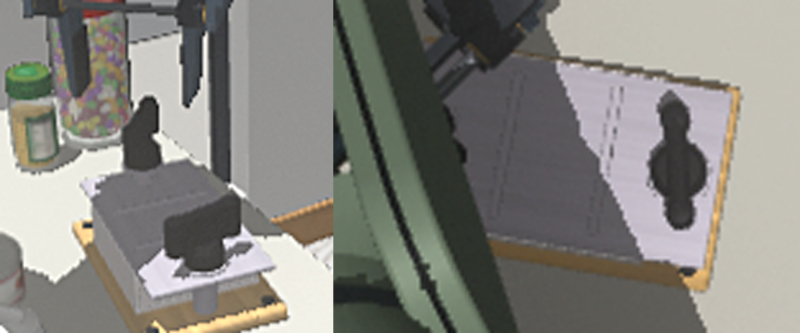

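The scene crop shows the fingers at about (72,95) and (190,105), straddling the raised bar at (148,110). In the top view the arm hides the nut. I'll go down and close gently.

```bash
python3 -m jog '[{"dx":0.001,"dy":0,"dz":-0.015,"wx":0,"wy":0,"wz":0,"grip":-1},{"dx":0,"dy":0,"dz":-0.015,"wx":0,"wy":0,"wz":0,"grip":-1},{"dx":0,"dy":0,"dz":-0.014,"wx":0,"wy":0,"wz":0,"grip":-0.3},{"dx":0,"dy":0,"dz":0,"wx":0,"wy":0,"wz":0,"grip":0.3},{"dx":0,"dy":0,"dz":0,"wx":0,"wy":0,"wz":0,"grip":0.5}]' 10
python3 -m jog '[{"dx":0,"dy":0,"dz":0,"wx":0,"wy":0,"wz":0,"grip":1},{"dx":0,"dy":0,"dz":0,"wx":0,"wy":0,"wz":0,"grip":1},{"dx":0,"dy":0,"dz":0,"wx":0,"wy":0,"wz":0,"grip":1},{"dx":0,"dy":0,"dz":0,"wx":0,"wy":0,"wz":0,"grip":1}]' 10
```

```text
time_s: 2.2
ee_pos: [467.5, 223.2, 106.9]
ee_rot: [180.0, -0.1, 46.5]
force: [0.2, -0.3, 0.3]
gripper_width: 70.3
time_s: 2.6
ee_pos: [467.1, 223.0, 106.3]
ee_rot: [180.0, -0.0, 46.5]
force: [-0.9, -0.3, 0.3]
gripper_width: 38.0
```

```bash
python3 -m jog '[{"dx":0,"dy":0,"dz":0,"wx":0,"wy":0,"wz":0,"grip":1},{"dx":0,"dy":0,"dz":0,"wx":0,"wy":0,"wz":0,"grip":1},{"dx":0,"dy":0,"dz":0,"wx":0,"wy":0,"wz":0,"grip":1},{"dx":0,"dy":0,"dz":0,"wx":0,"wy":0,"wz":0,"grip":1},{"dx":0,"dy":0,"dz":0,"wx":0,"wy":0,"wz":0,"grip":1},{"dx":0,"dy":0,"dz":0,"wx":0,"wy":0,"wz":0,"grip":1}]' 10
```

```text
time_s: 3.2
ee_pos: [467.0, 222.9, 106.0]
ee_rot: [180.0, -0.0, 46.5]
force: [0.8, -0.1, -0.5]
gripper_width: 11.9
```

Gripped at 11.9 mm, which matches the 12 mm bar, and side forces are near zero. Now turning back to about yaw 81.4.

```bash
python3 -m jog '[{"dx":0,"dy":0,"dz":0,"wx":0,"wy":0,"wz":0.06,"grip":1},{"dx":0,"dy":0,"dz":0,"wx":0,"wy":0,"wz":0.09,"grip":1},{"dx":0,"dy":0,"dz":0,"wx":0,"wy":0,"wz":0.1,"grip":1},{"dx":0,"dy":0,"dz":0,"wx":0,"wy":0,"wz":0.1,"grip":1},{"dx":0,"dy":0,"dz":0,"wx":0,"wy":0,"wz":0.1,"grip":1},{"dx":0,"dy":0,"dz":0,"wx":0,"wy":0,"wz":0.1,"grip":1},{"dx":0,"dy":0,"dz":0,"wx":0,"wy":0,"wz":0.07,"grip":1},{"dx":0,"dy":0,"dz":0,"wx":0,"wy":0,"wz":0,"grip":1},{"dx":0,"dy":0,"dz":0,"wx":0,"wy":0,"wz":0,"grip":1}]' 10; python3 -c "
from h import *
s=env.state();print(s['force'],s['torque'],s['ee_pos'])"
```

```text
time_s: 4.1
ee_pos: [467.3, 222.7, 106.0]
ee_rot: [180.0, 0.0, 81.9]
force: [2.5, -1.2, -1.0]
gripper_width: 12.0
[ 2.48829726 -1.23062344 -1.00939964] [-0.28455672 -0.29293795 -0.0124917 ] [467.25372305 222.74783994 105.9619781 ]
```

Now 10.5 mm straight down with the nut.

```bash
python3 -m jog '[{"dx":0,"dy":0,"dz":-0.0025,"wx":0,"wy":0,"wz":0,"grip":1},{"dx":0,"dy":0,"dz":-0.0025,"wx":0,"wy":0,"wz":0,"grip":1},{"dx":0,"dy":0,"dz":-0.0025,"wx":0,"wy":0,"wz":0,"grip":1},{"dx":0,"dy":0,"dz":-0.003,"wx":0,"wy":0,"wz":0,"grip":1},{"dx":0,"dy":0,"dz":0,"wx":0,"wy":0,"wz":0,"grip":1},{"dx":0,"dy":0,"dz":0,"wx":0,"wy":0,"wz":0,"grip":1}]' 10; python3 -c "
from h import *
s=env.state();print(s['force'],s['torque'],s['ee_pos'])
shot('a2')"
```

```text
time_s: 4.7
ee_pos: [467.2, 222.8, 95.5]
ee_rot: [180.0, 0.0, 82.0]
force: [3.5, -2.2, -0.7]
gripper_width: 12.1
[ 3.47051039 -2.20652679 -0.69163213] [-0.5613353  -0.55819429  0.02457495] [467.20920031 222.82822278  95.47974844]
```

View pics/a2.png

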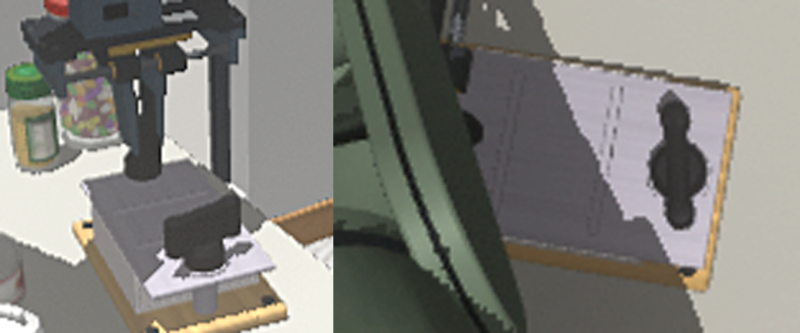

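In the scene crop the hub foot is now at about (143,178), some 10 px lower than before, and the vertical force is near zero, so the nut has dropped. Turning forward: flat at first, then following the thread down.

```bash
python3 -m jog '[{"dx":0,"dy":0,"dz":0,"wx":0,"wy":0,"wz":-0.08,"grip":1},{"dx":0,"dy":0,"dz":0,"wx":0,"wy":0,"wz":-0.1,"grip":1},{"dx":0,"dy":0,"dz":0,"wx":0,"wy":0,"wz":-0.1,"grip":1},{"dx":0,"dy":0,"dz":0,"wx":0,"wy":0,"wz":-0.1,"grip":1},{"dx":0,"dy":0,"dz":-0.0006,"wx":0,"wy":0,"wz":-0.1,"grip":1},{"dx":0,"dy":0,"dz":-0.0006,"wx":0,"wy":0,"wz":-0.1,"grip":1},{"dx":0,"dy":0,"dz":-0.0006,"wx":0,"wy":0,"wz":-0.1,"grip":1},{"dx":0,"dy":0,"dz":0,"wx":0,"wy":0,"wz":0,"grip":1}]' 10; python3 -c "
from h import *
s=env.state();print(s['force'],s['torque'],s['ee_pos'])"
```

```text
time_s: 5.6
ee_pos: [466.9, 223.0, 93.9]
ee_rot: [-180.0, -0.0, 43.0]
force: [2.0, -1.3, 1.2]
gripper_width: 12.0
[ 2.00544933 -1.26495391  1.15872258] [-0.49385661 -0.33650491 -0.10343196] [466.88507023 222.96567241  93.89830425]
```

```bash
python3 -m jog '[{"dx":0,"dy":0,"dz":-0.0006,"wx":0,"wy":0,"wz":-0.1,"grip":1},{"dx":0,"dy":0,"dz":-0.0006,"wx":0,"wy":0,"wz":-0.1,"grip":1},{"dx":0,"dy":0,"dz":-0.0006,"wx":0,"wy":0,"wz":-0.1,"grip":1},{"dx":0,"dy":0,"dz":-0.0006,"wx":0,"wy":0,"wz":-0.1,"grip":1},{"dx":0,"dy":0,"dz":-0.0006,"wx":0,"wy":0,"wz":-0.1,"grip":1},{"dx":0,"dy":0,"dz":-0.0006,"wx":0,"wy":0,"wz":-0.1,"grip":1},{"dx":0,"dy":0,"dz":-0.0002,"wx":0,"wy":0,"wz":-0.04,"grip":1},{"dx":0,"dy":0,"dz":0,"wx":0,"wy":0,"wz":0,"grip":1},{"dx":0,"dy":0,"dz":0,"wx":0,"wy":0,"wz":0,"grip":1}]' 10; python3 -c "
from h import *
s=env.state();print(s['force'],s['torque'],s['ee_pos'])
shot('a3')"
```

```text
time_s: 6.5
ee_pos: [466.8, 223.3, 90.1]
ee_rot: [-180.0, 0.0, 6.4]
force: [0.9, -0.4, 2.1]
gripper_width: 11.9
[ 0.86668768 -0.37782703  2.08356839] [-0.09195345 -0.07377295 -0.05308347] [466.77749412 223.29765952  90.06505697]
```

View pics/a3.png

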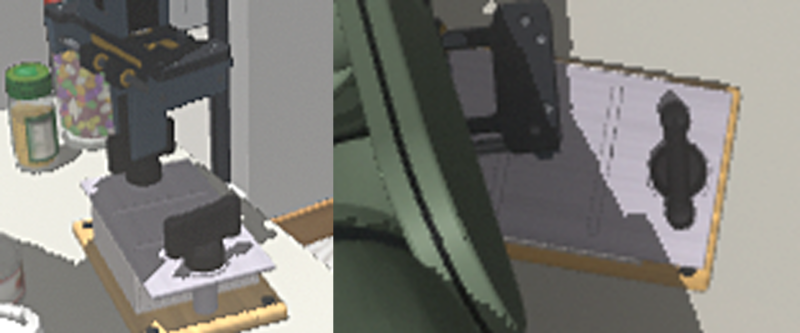

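The nut foot sits on the plate at scene crop (145,183), and the bar has followed the fingers to 75°. The home nut is unchanged. Releasing.

```bash
python3 -m jog '[{"dx":0,"dy":0,"dz":0,"wx":0,"wy":0,"wz":0,"grip":0},{"dx":0,"dy":0,"dz":0,"wx":0,"wy":0,"wz":0,"grip":-0.3},{"dx":0,"dy":0,"dz":0,"wx":0,"wy":0,"wz":0,"grip":-0.3},{"dx":0,"dy":0,"dz":0,"wx":0,"wy":0,"wz":0,"grip":-0.3},{"dx":0,"dy":0,"dz":0,"wx":0,"wy":0,"wz":0,"grip":-0.3},{"dx":0,"dy":0,"dz":0,"wx":0,"wy":0,"wz":0,"grip":-0.3}]' 10
python3 -m jog '[{"dx":0,"dy":0,"dz":0.02,"wx":0,"wy":0,"wz":0,"grip":-0.3},{"dx":0,"dy":0,"dz":0.03,"wx":0,"wy":0,"wz":0,"grip":-0.3},{"dx":0,"dy":0,"dz":0.03,"wx":0,"wy":0,"wz":0,"grip":-0.3},{"dx":-0.03,"dy":0,"dz":0.03,"wx":0,"wy":0,"wz":0,"grip":-0.3},{"dx":-0.03,"dy":0,"dz":0.02,"wx":0,"wy":0,"wz":0,"grip":-0.3},{"dx":-0.04,"dy":0,"dz":0,"wx":0,"wy":0,"wz":0,"grip":-0.3},{"dx":-0.04,"dy":0,"dz":0,"wx":0,"wy":0,"wz":0,"grip":-0.3},{"dx":0,"dy":0,"dz":0,"wx":0,"wy":0,"wz":0,"grip":-0.3},{"dx":0,"dy":0,"dz":0,"wx":0,"wy":0,"wz":0,"grip":-0.3}]' 10
python3 -c "
from h import *
shot('a4')"
```

```text
time_s: 7.2
ee_pos: [466.8, 222.9, 89.8]
ee_rot: [180.0, 0.0, 6.3]
force: [-0.2, -0.8, -0.2]
gripper_width: 56.7
time_s: 8.1
ee_pos: [326.9, 223.0, 220.3]
ee_rot: [-180.0, -0.1, 6.4]
force: [0.1, 0.4, 0.6]
gripper_width: 59.4
```

View pics/a4.png

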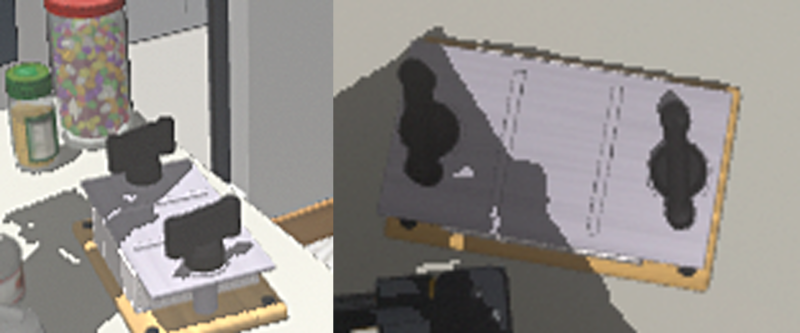

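Both nuts now stand alike. The raised bar's caps are at about (414,74) and (425,173) in the top view, and the home nut's at (671,105) and (681,215). A quick check of the angle and height:

Run:
```python
from h import *
for nm,a,b in(("raised",(414,74),(425,173)),("home",(671,105),(681,215))):
    e=[ray("top",(150+(p[0]-333)/3.333,165+p[1]/3.333),112) for p in(a,b)];d=e[0]-e[1]
    print(nm,np.mean(e,0).round(1),np.linalg.norm(d),np.radians(81.35)-np.arctan2(d[1],d[0]))
for X in((466.8,222.8),(444.4,74.7)):
    for z in(112,128): print(z,(proj("scene",np.array([*X,z]))-[150,110])*333/130)
```

```text
raised [464.4 220.2 112. ] 56.999474133492534 1.2700991089382534
home [445.1  75.1 112. ] 62.26555204340738 1.316808585979645
112 [138.42347231 129.22558683]
128 [137.46005208 113.29330859]
112 [201.30824872 209.41153541]
128 [200.79564124 192.2205968 ]
```

The turn measures about 1.27 rad. The bar's top edge is at row ~130, where 129 is expected for home and 113 for raised.

```bash
python3 -c "
from workcell import env
print(env.job_done())"
```

```text
the job is handed in; nothing more can be done
None
```

The raised wing nut is home on the plate, and the job was handed in at about 8 s of the 38 s allowed; no verdict is reported.

**What I did:** The raised nut was the one at the +y end. I pinched its bar (11.9 mm opening) and turned it back about 35° to the press line. Then I followed it down 10.5 mm and turned it forward about 75°, sinking with the thread. I let go and moved the arm clear.

**Last checks:**
- **Raised nut:** the picture gives a turn of about 1.27 rad, against 1.31 rad from the tool's yaw. Its bar top sits at the home height, within about 1 pixel.
- **Other nut:** it reads about 1.32 rad now and 1.35 rad before, the same within reading error.
- **Forces:** the readings I took stayed below about 5 N, and the gripper touches nothing.

No check failed. The first two move commands were refused for a format slip before anything moved.

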